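# Clip the mixer's rotor onto its spindle

## Robot

A 7-joint arm with a two-finger parallel gripper is mounted at the origin on the work surface. World frame = base frame: x ahead of the robot, y to its left, z up, the work surface at z = 0. Lengths are in m, angles in rad, forces in N, time in s.
With the tool pointing down it reaches from about 0.35 to 0.9 m from the base axis. Payload 8.1 kg.
Tool frame: the origin (TCP) lies between the finger pads; the fingertips stand 11 mm ahead of it and the grasp point (between the pads) lies 8 mm behind it; z points along the fingers, y is the line along which they close (so a half turn about z gives the same grasp; the last joint's range is limited). The gripper opens to 92 mm and grips with 3 to 60 N. Pads are 19 mm wide; open, the fingers measure 130 mm over their backs; the gripper's body (75 mm by 190 mm) begins 47 mm behind the grasp point.
Start: joints at [1.173, 0.434, 0.025, 1.573, -0.012, 1.134, -0.075], TCP at [0.182, -0.598, 0.238] pointing down, gripper open.
Joint ranges: [-2.62, 2.62], [-0.44, 2.09], [-1.27, 1.32], [0.08, 2.57], [-1.32, 4.46], [0.12, 2], [-2.74, 2.74]. Speed limits (rad/s): [2.22, 2.22, 3.01, 3.01, 3.14, 3.14, 3.14].

## Interface

Orientations are given as a rotation vector (axis times angle).
In Python, from cell import observe, get_image, camera_params, sign_off gives the robot as it stands.
- The arm moves only by the shell command python3 -m pendant 'ROWS' [FORCE]. ROWS is JSON, one flat list of numbers, 7 for each row, row after row: the shift along the tool's x, y, z in m, then the turn, a rotation vector about the tool's x, y, z in rad, then the finger opening in m, from 0 to 0.0918. In form: [dx, dy, dz, rx, ry, rz, jaw, dx, dy, dz, rx, ry, rz, jaw, ...]. A call has 1 to 10 rows; each row shifts and turns the commanded pose from where the row before left it, along the tool's axes as they then stand; what a row does not reach is not made up. A row lasts 1/8 s, in which the tool goes at most 62.5 mm and 10.7 degrees, less where a joint would pass 70% of its speed; a pose out of reach is approached as far as the arm can. A call is refused whole if a number of a shift passes 0.0625 or a number of a turn 0.188, either way. A call with a gripper value outside its range is refused whole. The fingers move at their own pace and stop on an object; FORCE is the grip in N (left out, the last holds). Time passes only in rows, so rows that do not move let the fingers close. It gives the time, the measured TCP pose, the force, the opening and the grip force at its end, in the units of the state.
- observe(): the state, without advancing time (a new reading comes with each control period).
- get_image(name): name is "scene" or "top" or "wrist"; returns the picture (400x640x3 uint8, red, green, blue); there is no depth.
- camera_params(name): a dict with "intrinsics" (3x3 intrinsics, pixels), "eye" and "rotation" of the camera in the world; the wrist camera has in their place "T_tool_cam" (4x4, takes a point from camera to tool coordinates, whose origin is the TCP and whose axes are the flange's). Camera axes: x right, y down, z forward; pixel columns grow to the right and rows downward; lengths in m; the calibration is good to about 2 mm. A picture is of the moment at which its call begins: read the wrist's pose just before it. camera_params takes no time and is no camera call.
- sign_off(): hands the job in; it is judged then, once.
The state is a dict: "clock": time; "joints": joint angles; "dq": joint speeds; "joint_efforts": joint torques, N m; "position": TCP position; "ee_rot": TCP orientation; "force": force on the tool from outside, world axes, zero at the start; "ft_torque": the same for the moment, N m; "width": opening from 0.0 (shut) to 1.0 (fully open); "gripper_force": force on a finger pad.
Only numpy, scipy, OpenCV 4.12 (cv2) and the standard library are available. Lean on these libraries where they do the work, as an engineer would, in place of code of your own. Each camera call takes 0.05 s, during which the arm holds its last target. There are 200 camera calls.

## Task

The tube mixer's rotor is not secured: of the three open retaining clips on the bench, take the middle-sized one, which fits the groove of the mixer's spindle, and push it sideways into the groove until it snaps fully home. Then swing the mixer's run lever all the way over to its other side. Leave the two other clips, the sample jar, the slide box and the dish where they are.

Things in the scene. Friction and masses are not known exactly. Their poses are not given: they have to be found in the camera images.
- mixer: White tube mixer, fixed: housing 200 (x) x 275 (y) x 70 mm high, from its origin 100 mm to -x, +x and +y and 175 mm to -y. Origin on the bench under the vertical spindle; z up. On it a fixed aluminium rotor, 170 mm across, with 8 tube caps (tops 112 mm above the bench) around a grey hub, 92 mm across, its flat top 126 mm above the bench.
- groove (a point): On the spindle axis at the hub's top face, z up: the bottom of the groove. Groove core 24 mm in diameter, groove 12 mm high, between the hub's top and the underside of the spindle's head, which is 36 mm across and 12 mm tall (top 24 mm above this point). The clip slides in from any horizontal side, over the hub's top and under the head.
- clip: A C-shaped spring-steel retaining clip lying flat, the middle-sized of three: 88 mm long, 52 wide, 8 thick, about 100 g, a black tab standing on it. Origin on its underside, at the throat's centre: on the spindle axis when the clip is home (play about 1.5 mm). x points out of the open mouth, z up. The plate reaches 60 mm to -x, two sprung arms with flared tips 28 mm to +x. Throat 27 mm wide.
- clip_tab (a point): Middle of the clip's black upright tab, its grip: 42 mm behind the clip's origin (-x), 31 mm above its underside. The tab is 32 mm long (clip's x), 12 mm thick (y), and rises from 8 to 48 mm above the underside. Axes as the clip's.
- clip_mouth (a point): Between two rounded bumps on the clip's arms, 10 mm ahead of its origin (+x), that narrow the throat to 18 mm. The arms must spring open over the 24 mm groove core: a push of some 5 to 15 N along the clip's x until it snaps past; they then hold the clip.
- small_clip: Clip of the same form and materials, but 62 mm long and 36 mm wide (too small for the groove); origin and axes likewise, its tab (same size as the other) centred at x = -29 mm. Not to be used.
- large_clip: Clip of the same form and materials, but 128 mm long and 75 mm wide (it would fall off); origin and axes likewise, its tab (same size as the other) centred at x = -61 mm. Not to be used.
- run_lever (a joint): Run lever's angle in rad: 0 leaning 0.5 rad from upright towards the mixer's -x, 1.0 fully over, leaning 0.5 rad towards the mixer's +x. It turns lightly about the mixer's y axis and stays where it is left; it can be pushed with closed fingers.
- run_lever_tip (a point): Centre of the grey 26 mm ball on top of the run lever's 10 mm steel stick, 80 mm from the pivot; at either end of the swing it is 38 mm to that side of the pivot and 162 mm above the bench.
- lever_pivot (a point): Pivot of the run lever, 135 mm to -y of the mixer's origin and 92 mm above the bench; axes as the mixer's. It sits in a black block 70 (x) x 50 mm, top 95 mm above the bench, with a boss up to 105 mm.
- sample_jar: Small sample jar, 48 mm across, 55 mm tall; origin at the centre of its underside. Not to be disturbed.
- slide_box: Grey slide box, 90 x 50 x 30 mm; origin at the centre of its underside. Not to be disturbed.
- dish: White dish, 90 mm across, 20 mm tall; origin at the centre of its underside. Not to be disturbed.
There are look-alikes about, which are no part of the job. Leave any green look-alike of the clip alone.

How it is judged:
By the outcome, as a careful person would: the job done as asked, in the order asked, and still so for the second after the job is handed in, with the robot touching nothing.
It also fails if it takes over 48 s, if anything falls off the work surface, if the arm or the gripper's body presses on something with over 40 N, if the wrist force passes 120 N, or if a joint passes its speed limit or range.

## Working session

There is one attempt and no reset: what is moved stays moved. The work goes in short steps, Python scripts to look and compute and a shell command to move; the robot and the scene stay as the last step left them, time stands still between calls to the robot, and variables do not carry over. Pictures are saved under pics/ and viewed, at most 10 in all, crops included, and the job is handed in when it is done.

```bash
ls; mkdir -p pics; python3 - <<'E'
from cell import *
import cv2,numpy as np
np.set_printoptions(precision=4,suppress=True)
s=observe();print(s)
for n in("scene","top","wrist"):
    im=get_image(n);cv2.imwrite(f"pics/{n}0.png",im[:,:,::-1]);print(n,camera_params(n))
E
```

```text
pics
{'clock': 0.0, 'joints': array([ 1.1734,  0.4352,  0.025 ,  1.5741, -0.0116,  1.134 , -0.0751]), 'dq': array([ 0.0001,  0.0017, -0.0016,  0.0003, -0.0008,  0.0001, -0.0006]), 'joint_efforts': array([  0.0004, -66.7859,   0.9852, -31.4462,  -0.0605,   0.0429,
         0.0002]), 'position': array([ 0.1814, -0.5976,  0.2369]), 'ee_rot': array([-3.106 , -0.461 ,  0.0006]), 'force': array([ 0.8374,  0.3964, -0.0967]), 'ft_torque': array([-0.0475, -0.0207, -0.0146]), 'gripper_force': 0.0, 'width': 1.0006987557967046}
scene {'intrinsics': array([[464.2012,   0.    , 319.5481],
       [  0.    , 464.2012, 198.9608],
       [  0.    ,   0.    ,   1.    ]]), 'eye': array([ 1.0151, -0.3939,  1.059 ]), 'rotation': array([-2.3244, -1.2168,  0.3555])}
top {'intrinsics': array([[467.8334,   0.    , 314.3692],
       [  0.    , 467.8334, 197.3874],
       [  0.    ,   0.    ,   1.    ]]), 'eye': array([ 0.2706, -0.0799,  1.434 ]), 'rotation': array([-2.1034,  2.1381, -0.209 ])}
wrist {'intrinsics': array([[303.7335,   0.    , 314.3938],
       [  0.    , 303.7335, 200.0591],
       [  0.    ,   0.    ,   1.    ]]), 'T_tool_cam': array([[ 0.0011, -0.9675, -0.2528,  0.0665],
       [ 1.    ,  0.0008,  0.0013,  0.0008],
       [-0.0011, -0.2528,  0.9675, -0.1467],
       [ 0.    ,  0.    ,  0.    ,  1.    ]])}
```

View pics/top0.png

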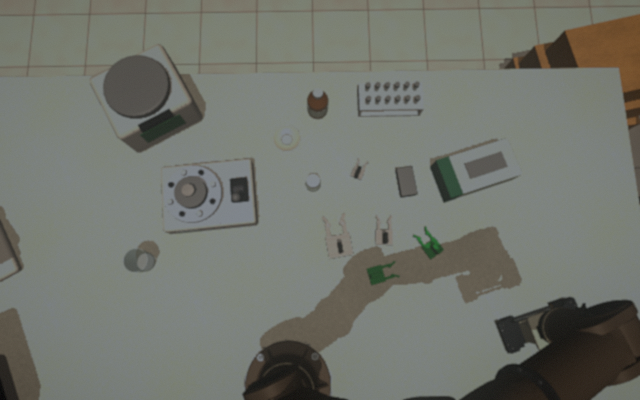

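View pics/scene0.png

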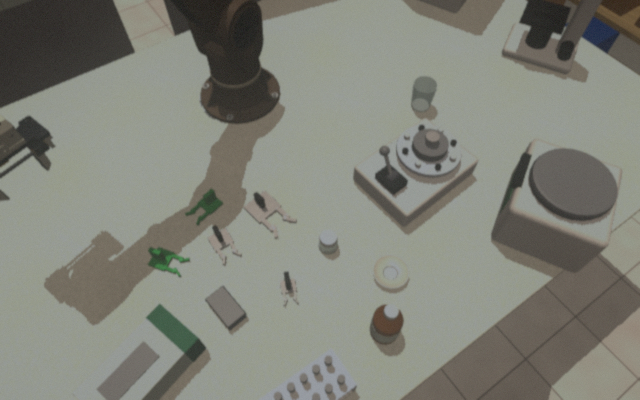

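The top view shows three tan clips: large (338,235), middle (384,232) and small (359,168). The green look-alikes are at (382,273) and (430,242). The mixer's spindle is at (188,190), its lever block at (238,190), the jar at (313,182), the slide box at (405,181) and the dish at (287,138). The middle clip by size is the one at (384,232). I'll check it in a crop and locate things coarsely.

```bash
cat > h.py <<'E'
from cell import *
import cv2,numpy as np
from scipy.spatial.transform import Rotation as R
np.set_printoptions(precision=4,suppress=True)
def cam(name,s=None):
    p=camera_params(name);K=p["intrinsics"]
    if name!="wrist": return K,np.array(p["eye"]),R.from_rotvec(p["rotation"]).as_matrix()
    s=s or observe();T=np.array(p["T_tool_cam"]);Rt=R.from_rotvec(s["ee_rot"]).as_matrix()
    return K,Rt@T[:3,3]+s["position"],Rt@T[:3,:3]
def ray(c,uv):
    K,e,Rm=c;d=Rm@np.linalg.inv(K)@np.array([uv[0],uv[1],1.]);return e,d/np.linalg.norm(d)
def onz(c,uv,z):
    e,d=ray(c,uv);return e+d*(z-e[2])/d[2]
def proj(c,p):
    K,e,Rm=c;q=K@(Rm.T@(np.array(p)-e));return q[:2]/q[2]
def tri(c1,u1,c2,u2):
    a,d=ray(c1,u1);b,f=ray(c2,u2)
    t=np.linalg.lstsq(np.c_[d,-f],b-a,rcond=None)[0];p,q=a+t[0]*d,b+t[1]*f
    return (p+q)/2,np.linalg.norm(p-q)
def grab(name,fn):
    s=observe();im=get_image(name);cv2.imwrite(f"pics/{fn}.png",im[:,:,::-1]);return im,cam(name,s)
E
python3 - <<'E'
from h import *
im=cv2.imread("pics/top0.png");c=cam("top")
a=cv2.resize(im[145:265,290:450],None,fx=5,fy=5,interpolation=cv2.INTER_CUBIC)
b=cv2.resize(im[145:245,150:270],None,fx=5,fy=5,interpolation=cv2.INTER_CUBIC)
cv2.imwrite("pics/cropclip.png",a);cv2.imwrite("pics/cropmix.png",b)
for n,uv,z in [("midtab",(384,238),.048),("midmouth",(384,217),0),("largetab",(340,246),.048),("small",(359,172),.048),("spindle",(188,190),.15),("lever",(238,190),.1),("jar",(313,180),.055)]:
    print(n,onz(c,uv,z))
E
```

```text
midtab [ 0.4163 -0.2905  0.048 ]
midmouth [ 0.4865 -0.3007  0.    ]
largetab [ 0.3947 -0.1592  0.048 ]
small [ 0.6192 -0.2233  0.048 ]
spindle [0.5494 0.2687 0.15  ]
lever [0.5579 0.1366 0.1   ]
jar [ 0.5948 -0.0825  0.055 ]
```

View pics/cropclip.png

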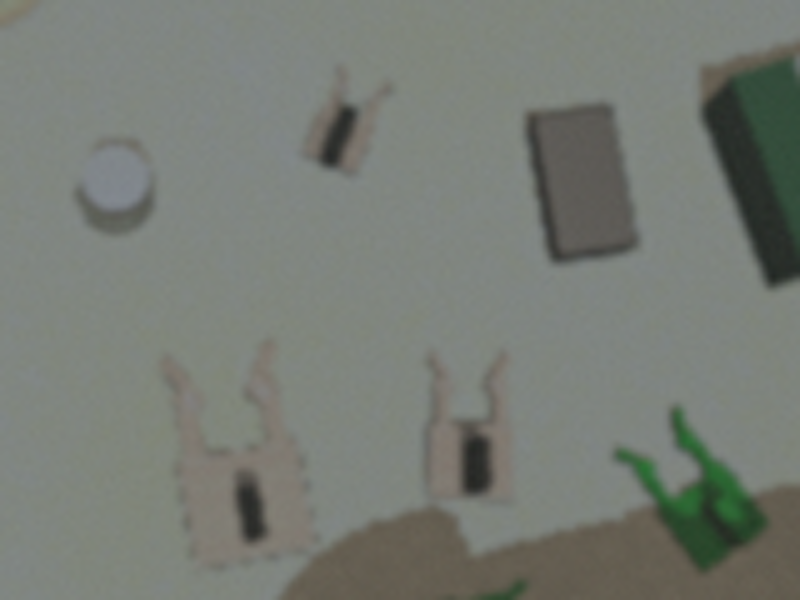

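View pics/cropmix.png

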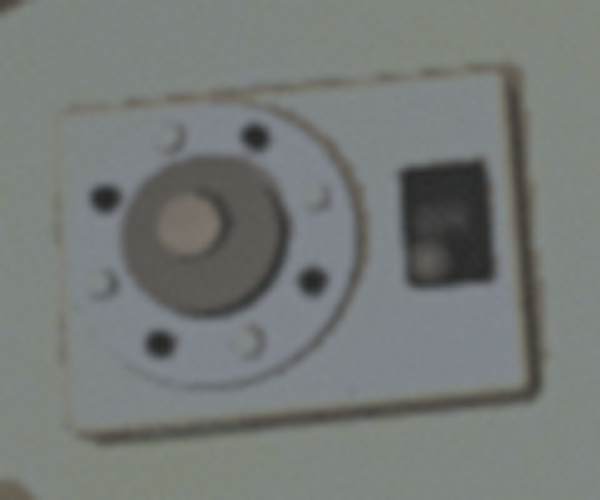

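Crop 1 confirms the choice: the clip at (384,231) has its mouth pointing up and its tab at (385,237), and its size falls between the large and the small one. In crop 2 the spindle head is at (188,189). The lever ball at (236,197) leans towards −x, so the lever must go to +x. I'll move the wrist camera over the clip.

```bash
python3 -m pendant '[0.042,-0.034,0,0,0,0,0.0918,0.042,-0.034,0,0,0,0,0.0918,0.042,-0.034,0,0,0,0,0.0918,0.042,-0.034,0,0,0,0,0.0918,0.042,-0.034,0,0,0,0,0.0918,0.042,-0.034,0,0,0,0,0.0918,0.039,-0.032,0,0,0,0,0.0918,0,0,0,0,0,0,0.0918]'; python3 - <<'E'
from h import *
im,c=grab("wrist","w1")
print(observe()["position"],observe()["ee_rot"]);print("expected tab px",proj(c,[.418,-.293,.048]))
E
```

```text
clock: 1.15
position: [0.3938, -0.2839, 0.2378]
ee_rot: [-3.105, -0.472, -0.002]
force: [-0.5, -0.2, -0.4]
width: 1.004
gripper_force: 0.0
[ 0.3923 -0.2862  0.2377] [-3.1064 -0.4673  0.    ]
expected tab px [327.8339 163.818 ]
```

View pics/w1.png

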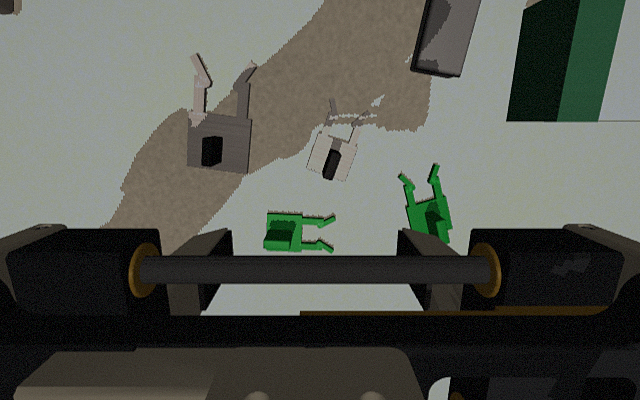

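The wrist image shows the middle clip at (333,155) with its tab at (331,164), as predicted, and the large clip at (220,140). I'll enlarge it to read the plate corners and the tab top.

```bash
python3 - <<'E'
import cv2
im=cv2.imread("pics/w1.png")
cv2.imwrite("pics/w1c.png",cv2.resize(im[92:187,293:393],None,fx=6,fy=6,interpolation=cv2.INTER_CUBIC))
E
```

```text
(no output)
```

View pics/w1c.png

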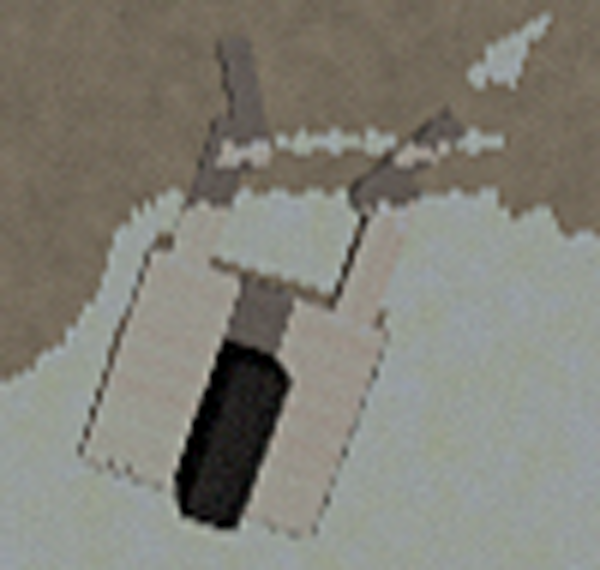

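The crop shows the plate's corners at about (160,245), (385,335), (310,535) and (85,455), and the open mouth pointing up and right.

```bash
python3 - <<'E'
from h import *
s=observe();c=cam("wrist")
P={k:onz(c,(293+u/6-.4,92+v/6-.4),.008) for k,(u,v) in dict(fl=(160,247),fr=(385,338),br=(310,535),bl=(85,455)).items()}
tips=[onz(c,(293+u/6-.4,92+v/6-.4),.008) for u,v in((232,40),(450,110))]
for k in P:print(k,P[k])
print("width",np.linalg.norm(P['fl']-P['fr']),np.linalg.norm(P['bl']-P['br']),"side",np.linalg.norm(P['fl']-P['bl']),np.linalg.norm(P['fr']-P['br']))
ax=(P['fl']-P['bl'])+(P['fr']-P['br']);w=(P['fl']-P['fr'])+(P['bl']-P['br'])
y1=np.arctan2(ax[1],ax[0]);y2=np.arctan2(-w[0],w[1]);print("yaw",np.degrees([y1,y2]))
yaw=(y1+y2)/2;u=np.array([np.cos(yaw),np.sin(yaw),0]);b=(P['bl']+P['br'])/2
t=(tips[0]+tips[1])/2;print("tipmid",t,"len",np.dot(t-b,u),"yaw",np.degrees(np.arctan2(*(t-b)[[1,0]])))
im=cv2.imread("pics/w1.png")[92:187,293:393];m=(im.max(2)<45).astype(np.uint8)
n,l,st,ce=cv2.connectedComponentsWithStats(m);i=1+st[1:,4].argmax();print(st[i],ce[i])
ctr=np.array(ce[i])+(293,92);print("tab(blob,z~.035)",onz(c,ctr,.035),"tab from back",b+18*.001*u)
Rt=R.from_rotvec(s["ee_rot"]).as_matrix();print("tool yaw",np.degrees(np.arctan2(Rt[1,0],Rt[0,0])))
E
```

```text
fl [ 0.4444 -0.2775  0.008 ]
fr [ 0.4406 -0.3269  0.008 ]
br [ 0.3973 -0.3253  0.008 ]
bl [ 0.3995 -0.2753  0.008 ]
width 0.049498262085644965 0.0500733282775871 side 0.044913946342344 0.043347939123145086
yaw [-2.4991 -3.449 ]
tipmid [ 0.4865 -0.3018  0.008 ] len 0.08808800663740268 yaw -1.0034301979591642
[ 29  57  19  31 354] [37.9237 71.9435]
tab(blob,z~.035) [ 0.4157 -0.3002  0.035 ] tab from back [ 0.4164 -0.3012  0.008 ]
tool yaw 17.108450668617518
```

Sizes match (50 mm wide, 88 mm long), clip yaw is about −2°, and the tab is at (0.416, −0.301). I'll turn, descend and grip.

```bash
python3 -m pendant '[0,0,0,0,0,0.167,0.06,0,0,0,0,0,0.166,0.06,0.0245,0.0142,0.03,0,0,0,0.06,0,0,0.055,0,0,0,0.06,0,0,0.055,0,0,0,0.06,0,0,0.02,0,0,0,0.06,0,0,0,0,0,0,0.06]' && python3 - <<'E'
from h import *
s=observe();print(s["position"],np.degrees(R.from_rotvec(s["ee_rot"]).as_euler("xyz")))
im,c=grab("wrist","w2")
cv2.imwrite("pics/w2c.png",cv2.resize(im[80:330,180:460],None,fx=2,fy=2))
E
```

```text
clock: 2.08
position: [0.4134, -0.3036, 0.0762]
ee_rot: [-3.14, 0.063, 0.006]
force: [-0.9, 0.9, -0.4]
width: 0.65
gripper_force: 0.0
[ 0.4134 -0.3036  0.0762] [-179.9344    0.2122   -2.3067]
```

View pics/w2c.png

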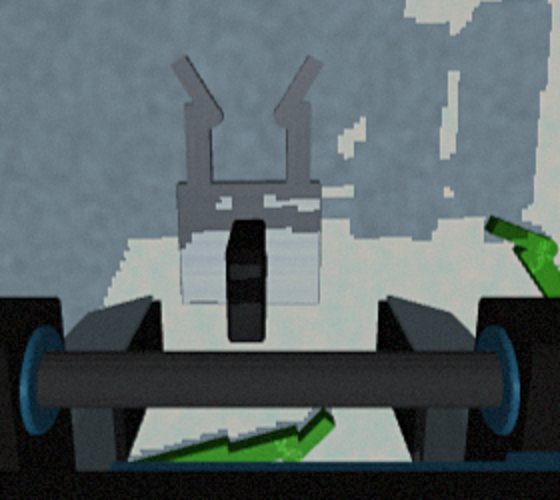

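Wrist crop: the clip is square with the gripper. Its plate spans columns 178–321 and its tab is centred near column 246, slightly left of the finger centre at 267. I'll compute the correction.

```bash
python3 - <<'E'
from h import *
s=observe();c=cam("wrist",s);f=lambda u,v,z:onz(c,(180+u/2,80+v/2),z)
T=R.from_rotvec(s["ee_rot"]).as_matrix()
for n,u,v,z in[("backL",182,303,.008),("backR",320,303,.008),("frontL",179,182,.008),("frontR",321,182,.008),("tipL",180,60,.008),("tipR",318,60,.008),("tabtop rear",246,341,.048),("tabtop front",246,282,.048)]:
    p=f(u,v,z);print(n,p,"tool",T.T@(p-s["position"]))
E
```

```text
backL [ 0.4014 -0.272   0.008 ] tool [-0.0142 -0.0314  0.0695]
backR [ 0.3994 -0.3241  0.008 ] tool [-0.0141  0.0208  0.0695]
frontL [ 0.4475 -0.2743  0.008 ] tool [ 0.032  -0.0308  0.0694]
frontR [ 0.4455 -0.3252  0.008 ] tool [0.032  0.0201 0.0694]
tipL [ 0.4894 -0.2779  0.008 ] tool [ 0.0739 -0.0289  0.0694]
tipR [ 0.4875 -0.3249  0.008 ] tool [0.074  0.0181 0.0694]
tabtop rear [ 0.4028 -0.2977  0.048 ] tool [-0.0118 -0.0057  0.0295]
tabtop front [ 0.4223 -0.2986  0.048 ] tool [ 0.0076 -0.0056  0.0295]
```

```bash
python3 -m pendant '[0.003,-0.0055,0.02,0,0,0,0.06,0,0,0.03,0,0,0,0.06,0,0,0,0,0,0,0.06,0,0,0,0,0,0,0,0,0,0,0,0,0,0,0,0,0,0,0,0,0,0,0,0,0,0,0,0]' 50; python3 -m pendant '[0,0,-0.04,0,0,0,0,0,0,-0.05,0,0,0,0,0,0,-0.05,0,0,0,0,0,0,-0.05,0,0,0,0,0,0,0,0,0,0,0]'; python3 - <<'E'
from h import *
im,c=grab("wrist","w3")
E
```

```text
clock: 3.0
position: [0.4188, -0.2976, 0.0281]
ee_rot: [3.141, -0.06, 0.001]
force: [0.8, -0.6, -0.1]
width: 0.268
gripper_force: 0.0
clock: 3.62
position: [0.4206, -0.2986, 0.2217]
ee_rot: [3.137, -0.06, 0.01]
force: [-0.0, 0.3, -0.6]
width: 0.003
gripper_force: 0.0
```

View pics/w3.png

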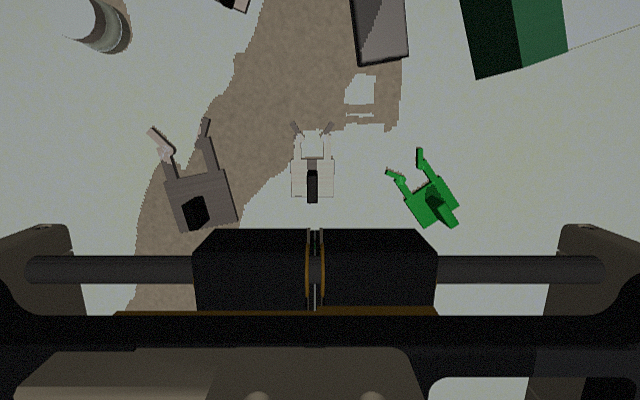

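The clip is still on the bench at (313,180), centred under the gripper: I lifted before the fingers had closed. I'll open, go back down and hold longer.

```bash
python3 -m pendant '[-0.002,0,0.0,0,0,0,0.05,0,0,0.045,0,0,0,0.05,0,0,0.045,0,0,0,0.05,0,0,0,0,0,0,0.05,0,0,0.03,0,0,0,0.05,0,0,0.04,0,0,0,0.05,0,0,0.034,0,0,0,0.05,0,0,0,0,0,0,0.05]' 50; python3 -m pendant '[0,0,0,0,0,0,0,0,0,0,0,0,0,0,0,0,0,0,0,0,0,0,0,0,0,0,0,0,0,0,0,0,0,0,0,0,0,0,0,0,0,0]' 50
```

```text
clock: 4.68
position: [0.4156, -0.2968, 0.0229]
ee_rot: [-3.139, 0.06, 0.005]
force: [0.0, -0.3, -0.1]
width: 0.549
gripper_force: 0.0
clock: 5.42
position: [0.4168, -0.2975, 0.0242]
ee_rot: [3.141, -0.06, 0.001]
force: [-0.5, 0.6, 7.3]
width: 0.127
gripper_force: 50.0
```

The tab is gripped at 11.7 mm and 50 N. I'll lift, and work out the spindle position meanwhile.

```bash
python3 -m pendant '[0,0,-0.03,0,0,0,0,0,0,-0.045,0,0,0,0,0,0,-0.05,0,0,0,0,0,0,-0.05,0,0,0,0,0,0,-0.05,0,0,0,0,0,0,0,0,0,0,0]'; python3 - <<'E'
from h import *
t=cv2.imread("pics/top0.png");s=cv2.imread("pics/scene0.png");ct,cs=cam("top"),cam("scene")
cv2.imwrite("pics/mixs.png",cv2.resize(s[110:220,345:485],None,fx=5,fy=5,interpolation=cv2.INTER_CUBIC))
p,e=tri(ct,(188,189.4),cs,(432,137));print("head tri",p,e,"top@.15",onz(ct,(188,189.4),.15))
print("hub top@.126",onz(ct,(150+202/5,145+235/5),.126))
A,B=[onz(ct,(150+u/5,145+v/5),.07) for u,v in((70,110),(505,70))];d=B-A;print("edge +x side",A,B,np.linalg.norm(d),"mixer yaw",np.degrees(np.arctan2(d[1],d[0]))+90)
print("ball",onz(ct,(236,197),.162))
print(observe()["position"])
E
```

```text
clock: 6.18
position: [0.4184, -0.2984, 0.2525]
ee_rot: [3.137, -0.06, 0.01]
force: [0.4, 0.2, -1.3]
width: 0.128
gripper_force: 50.0
head tri [0.5516 0.2692 0.1467] 0.0008750500839831726 top@.15 [0.5511 0.2687 0.15  ]
hub top@.126 [0.5486 0.2681 0.126 ]
edge +x side [0.6387 0.3651 0.07  ] [0.6594 0.1036 0.07  ] 0.26223907278224096 mixer yaw 4.530532187022629
ball [0.5248 0.1318 0.162 ]
[ 0.4184 -0.2984  0.2525]
```

View pics/mixs.png

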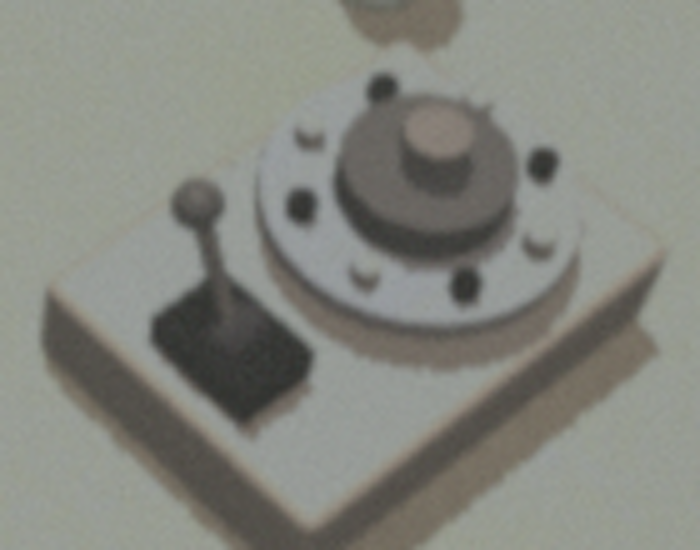

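The scene crop shows the spindle head at crop (438,130) and the lever ball at crop (197,203). Both views agree: the spindle is at (0.551, 0.2685), the mixer's yaw is about 4.5°, and the ball is at (0.524, 0.132) where expected. I'll carry the clip across high.

```bash
python3 -m pendant '[-0.0015,-0.0567,0,0,0,0,0,-0.0015,-0.0567,0,0,0,0,0,-0.0015,-0.0567,0,0,0,0,0,-0.0015,-0.0567,0,0,0,0,0,-0.0015,-0.0567,0,0,0,0,0,-0.0015,-0.0567,0,0,0,0,0,-0.0015,-0.0567,0,0,0,0,0,-0.0015,-0.0567,0,0,0,0,0,-0.0015,-0.0567,0,0,0,0,0,-0.0015,-0.0567,0,0,0,0,0]'; python3 -m pendant '[0,0,0.04,0,0,0,0,0,0,0.035,0,0,0,0,0,0,0,0,0,0,0,0,0,0,0,0,0,0]'; python3 - <<'E'
from h import *
s=observe();print(s["position"],np.degrees(R.from_rotvec(s["ee_rot"]).as_euler("xyz")),s["joints"])
im,c=grab("wrist","w4")
cv2.imwrite("pics/w4c.png",cv2.resize(im[20:260,150:470],None,fx=2.5,fy=2.5,interpolation=cv2.INTER_CUBIC))
E
```

```text
clock: 7.42
position: [0.4227, 0.271, 0.2476]
ee_rot: [3.14, -0.061, -0.002]
force: [1.4, -0.4, -0.9]
width: 0.124
gripper_force: 50.0
clock: 7.92
position: [0.4235, 0.27, 0.1744]
ee_rot: [-3.141, 0.06, -0.0]
force: [-0.5, 0.0, -0.1]
width: 0.128
gripper_force: 50.0
[0.4235 0.27   0.1744] [-179.9809   -0.0032   -2.1983] [-0.2744  0.3557 -0.5093  1.9166  0.2144  0.9223 -2.4966]
```

View pics/w4c.png

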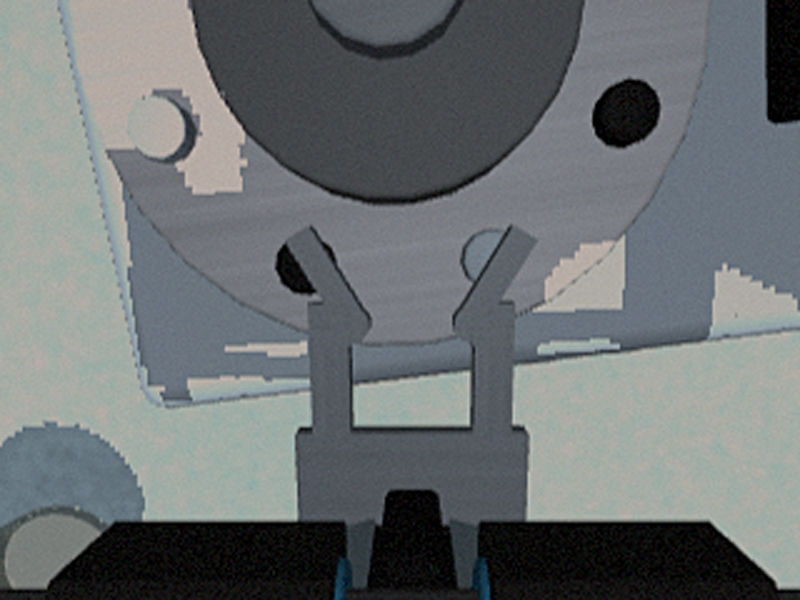

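The wrist crop shows the held clip straight, with its throat at columns 352–472 (centre 412) and arm tips at row 230. The hub spans columns 190–583 and the head 310–463 (centre about 387), so a small sideways correction is needed. A beaker at the lower left is clear of the gripper.

```bash
python3 - <<'E'
from h import *
from scipy.optimize import least_squares
im=cv2.imread("pics/w4.png");s=observe();c=cam("wrist",s)
q=lambda u,v,z:onz(c,(150+u/2.5,20+v/2.5),z)
zt=s["position"][2]-.0242+.008
T=R.from_rotvec(s["ee_rot"]).as_matrix();tl=lambda p:T.T@(p-s["position"])
for n,u,v in[("throatL",352,400),("throatR",472,400),("plateL",298,428),("plateR",527,428),("tipL",300,228),("tipR",522,228),("throat bottom",412,429)]:
    print(n,tl(q(u,v,zt)))
# hub rim
g=cv2.GaussianBlur(cv2.cvtColor(im,cv2.COLOR_BGR2GRAY),(3,3),0)
for nm,z,r,pts in[("hub",.126,.046,[(583,12),(575,60),(552,108),(500,160),(440,193),(388,200),(330,190),(280,163),(240,125),(210,75),(192,12)]),("head",.150,.018,[(312,3),(330,28),(355,42),(385,48),(415,43),(440,30),(461,3)])]:
    P=np.array([q(u,v,z)[:2] for u,v in pts])
    o=least_squares(lambda a:np.linalg.norm(P-a[:2],axis=1)-a[2],[.55,.27,r]);o2=least_squares(lambda a:np.linalg.norm(P-a[:2],axis=1)-r,[.55,.27])
    print(nm,o.x,o2.x,np.abs(o2.fun).max(),"tool",tl(np.r_[o2.x,z]))
E
```

```text
throatL [ 0.0356 -0.0115  0.0163]
throatR [0.0356 0.0146 0.0162]
plateL [ 0.0293 -0.0235  0.0163]
plateR [0.0294 0.0269 0.0162]
tipL [ 0.0716 -0.0216  0.0163]
tipR [0.0716 0.0242 0.0163]
throat bottom [0.0291 0.0016 0.0162]
hub [0.5489 0.2694 0.0457] [0.5493 0.2694] 0.0006906493077259157 tool [ 0.1252 -0.004   0.049 ]
head [0.5492 0.2691 0.0179] [0.5492 0.2691] 0.000262742739367966 tool [ 0.1252 -0.0038  0.025 ]
```

```bash
python3 -m pendant '[0.024,-0.0054,0,0,0,0,0,0,0,0.018,0,0,0,0,0,0,0,0,0,0,0,0,0,0,0,0,0,0]'; for k in 1 2 3; do python3 -m pendant '[0,0,0.002,0,0,0,0,0,0,0,0,0,0,0]' | egrep 'pos|force'; done
```

```text
clock: 8.48
position: [0.4478, 0.2746, 0.1569]
ee_rot: [-3.14, 0.06, -0.002]
force: [-0.7, 0.1, -0.5]
width: 0.131
gripper_force: 50.0
position: [0.4475, 0.2743, 0.154]
force: [0.1, -0.7, -1.7]
gripper_force: 50.0
position: [0.4474, 0.2742, 0.1516]
force: [-0.1, -1.1, -1.4]
gripper_force: 50.0
position: [0.4476, 0.2746, 0.15]
force: [-0.6, -0.0, 3.0]
gripper_force: 50.0
```

Contact with the hub comes at TCP z ≈ 0.150. I'll raise 2 mm and advance under the head.

```bash
python3 -m pendant '[0,0,-0.002,0,0,0,0,0.008,0,0,0,0,0,0,0.008,0,0,0,0,0,0,0.008,0,0,0,0,0,0,0,0,0,0,0,0,0]'; python3 - <<'E'
from h import *
s=observe();print(s["position"],s["joints"][[4,6]])
im,c=grab("wrist","w5")
cv2.imwrite("pics/w5c.png",cv2.resize(im[20:240,190:450],None,fx=2.5,fy=2.5,interpolation=cv2.INTER_CUBIC))
E
```

```text
clock: 9.85
position: [0.4723, 0.2731, 0.1515]
ee_rot: [3.141, -0.062, -0.0]
force: [-0.7, -0.0, -1.3]
width: 0.126
gripper_force: 50.0
[0.4723 0.2731 0.1515] [ 0.2529 -2.4725]
```

View pics/w5c.png

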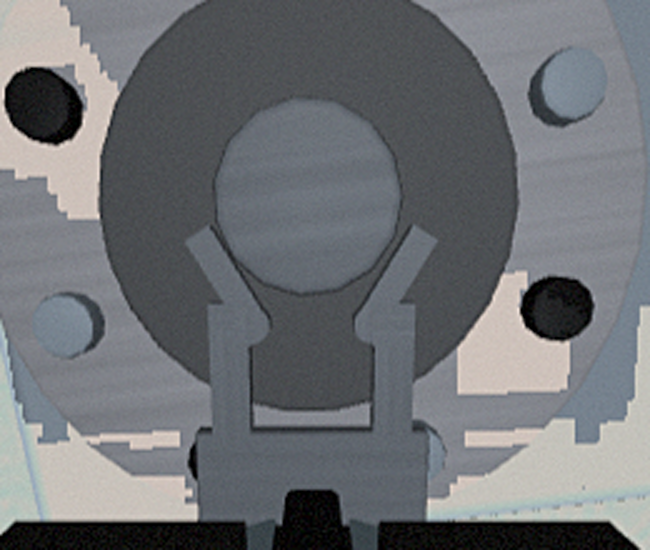

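The arms are about to pass under the head, and the clip is centred on it to within 1 mm (312 vs 308). I'm at the picture limit (one over, in fact), so from here I'll check by numbers only. Now the push.

```bash
for k in 1 2; do python3 -m pendant '[0.006,-0.0003,0,0,0,0,0,0.006,0,0,0,0,0,0,0,0,0,0,0,0,0]' | egrep 'clock|pos|force'; done;  for k in 1 2 3 ; do python3 -m pendant '[0.004,0,0,0,0,0,0,0,0,0,0,0,0,0]'| egrep 'clock|pos|force'; done
```

```text
clock: 10.28
position: [0.4841, 0.273, 0.1517]
force: [1.1, -1.1, -0.6]
gripper_force: 50.0
clock: 10.65
position: [0.4945, 0.2729, 0.151]
force: [-3.3, 0.4, -3.6]
gripper_force: 50.0
clock: 10.9
position: [0.4995, 0.2727, 0.1516]
force: [-1.7, -0.7, -3.6]
gripper_force: 50.0
clock: 11.15
position: [0.5049, 0.2726, 0.1521]
force: [1.3, 0.1, -1.2]
gripper_force: 50.0
clock: 11.4
position: [0.508, 0.2726, 0.1518]
force: [-0.6, -0.1, -0.8]
gripper_force: 50.0
```

```bash
for k in 1 2 ; do python3 -m pendant '[0.002,0,0,0,0,0,0,0,0,0,0,0,0,0]'| egrep 'clock|pos|force'; done; python3 - <<'E'
from h import *
s=observe();print(s["force"]); im,c=grab("wrist","w6")
K=c; 
print("head expected px",proj(c,[.5492,.2691,.15]))
for x in range(0,1):
    pass
T=R.from_rotvec(s["ee_rot"]).as_matrix()
# vertical gray profile through clip plate off-centre (tool y=+-0.018)
for y in(-.018,.018):
    pts=[s["position"]+T@np.array([a,y,s["position"][2]-.134]) for a in np.arange(.0,.09,.002)]
    px=[proj(c,p) for p in pts];print([int(im[int(v),int(u)].mean()) for u,v in px])
E
```

```text
clock: 11.65
position: [0.5087, 0.2727, 0.1516]
force: [-4.7, -0.9, 0.7]
gripper_force: 50.0
clock: 11.9
position: [0.5089, 0.2727, 0.1514]
force: [-10.8, -0.8, 5.3]
gripper_force: 50.0
[-10.8421  -0.8062   5.3117]
head expected px [316.0422 176.2506]
[12, 14, 3, 7, 103, 98, 102, 97, 106, 104, 97, 103, 103, 106, 106, 109, 111, 111, 111, 111, 112, 112, 117, 111, 110, 114, 113, 105, 71, 110, 114, 112, 113, 112, 117, 54, 87, 80, 87, 83, 130, 140, 147, 145, 148]
[7, 0, 17, 12, 103, 104, 101, 103, 103, 110, 108, 105, 107, 110, 90, 105, 110, 110, 107, 111, 113, 106, 104, 104, 100, 112, 113, 111, 118, 113, 116, 117, 128, 65, 88, 83, 87, 88, 91, 88, 88, 137, 158, 147, 149]
```

The push ended in a hard stop at TCP x ≈ 0.509, which matches the home position (about 0.506–0.508). The force rose to 11 N without motion, and the arm tips did not slip in the grip. I'll relax the push, release and rise.

```bash
python3 -m pendant '[-0.003,0,0.001,0,0,0,0,0,0,0,0,0,0,0]'; python3 -m pendant '[0,0,0,0,0,0,0.045,0,0,0,0,0,0,0.045,0,0,0,0,0,0,0.045,0,0,0,0,0,0,0.045,0,0,0,0,0,0,0.045]' ; python3 -m pendant '[0,0,-0.02,0,0,0,0.045,0,0,-0.03,0,0,0,0.045,0,0,-0.03,0,0,0,0.045,0,0,0,0,0,0,0.0]' 20; python3 - <<'E'
from h import *
im,c=grab("top","t2")
t=[onz(c,uv,.15) for uv in((188,189.4),)]
g=im[145:245,150:270];m=(g.max(2)<60).astype(np.uint8)
n,l,st,ce=cv2.connectedComponentsWithStats(m)
for i in range(1,n):
    if st[i,4]>15: print(st[i],ce[i]+(150,145),onz(c,ce[i]+(150,145),.165))
im,c=grab("wrist","w7")
m=(im.max(2)<50).astype(np.uint8);n,l,st,ce=cv2.connectedComponentsWithStats(m)
for i in range(1,n):
    if st[i,4]>100: print("w",st[i],ce[i])
print("exp tab",proj(c,[.5075,.2705,.174]),"head",proj(c,[.5495,.269,.15]))
E
```

```text
clock: 12.2
position: [0.5086, 0.2725, 0.1507]
ee_rot: [-3.141, 0.06, -0.001]
force: [-1.2, 0.8, -1.4]
width: 0.129
gripper_force: 50.0
clock: 12.82
position: [0.5085, 0.2725, 0.1507]
ee_rot: [3.141, -0.06, 0.0]
force: [-0.0, 0.1, 0.1]
width: 0.488
gripper_force: 0.0
clock: 13.32
position: [0.5096, 0.2735, 0.2331]
ee_rot: [-3.139, 0.06, -0.006]
force: [-0.5, 0.7, -0.3]
width: 0.423
gripper_force: 0.0
[   0    6   75   94 3455] [183.2093 207.4718] [0.4971 0.276  0.165 ]
[ 81  33  17  24 328] [239.3079 188.9024] [0.5469 0.1225 0.165 ]
w [334  68  19  20 299] [342.7692  77.5753]
w [ 425   90   93  116 4715] [458.9608 134.2407]
w [235 116  19  19 277] [243.8484 124.9747]
w [374 169  19  18 247] [382.7814 177.749 ]
w [307 187  17  52 827] [314.7678 212.6808]
w [613 194  14  39 169] [619.3491 213.929 ]
w [    0   229   640   171 61666] [340.2966 309.8817]
exp tab [315.874  220.5385] head [315.7023 157.0647]
```

```bash
python3 - <<'E'
from h import *
c=cam("wrist");print("tab front bottom",onz(c,(315,187),.134),"rear top",onz(c,(315,239),.174),"expect x .523/.491")
im=cv2.imread("pics/w7.png")
px=[proj(c,[x,.2705+dy,.134]) for dy in(.02,-.0215) for x in np.arange(.46,.60,.003)]
print([int(im[int(v),int(u)].mean()) for u,v in px])
E
python3 -m pendant '[-0.01,0.049,0,0,0,0,0,-0.01,0.049,0,0,0,0,0,-0.0085,0.049,0,0,0,0,0,0,0,0.03,0,0,0,0,0,0,0,0,0,0,0,0]'; python3 - <<'E'
from h import *
im,c=grab("wrist","w8");g=im[...].astype(int)
print("ball exp",proj(c,[.5235,.1316,.162]),"head exp",proj(c,[.5492,.2691,.15]))
gr=cv2.cvtColor(im,cv2.COLOR_RGB2GRAY)
u,v=proj(c,[.5235,.1316,.162]).astype(int)
h=cv2.HoughCircles(cv2.GaussianBlur(gr,(5,5),0)[max(v-60,0):v+60,u-60:u+60],cv2.HOUGH_GRADIENT,1,30,param1=60,param2=12,minRadius=14,maxRadius=40)
if h is not None:
  for x,y,r in h[0][:3]: print((x+u-60,y+max(v-60,0)),r,onz(c,(x+u-60,y+max(v-60,0)),.162))
E
```

```text
tab front bottom [0.5228 0.2699 0.134 ] rear top [0.4934 0.2711 0.174 ] expect x .523/.491
[40, 112, 178, 179, 179, 175, 181, 184, 185, 187, 15, 146, 173, 172, 178, 173, 173, 173, 168, 170, 171, 176, 137, 94, 98, 98, 81, 90, 93, 91, 75, 73, 72, 79, 69, 68, 73, 74, 107, 104, 76, 79, 73, 141, 132, 133, 78, 6, 184, 181, 181, 177, 179, 149, 179, 188, 188, 169, 170, 173, 176, 176, 174, 173, 175, 173, 173, 178, 173, 140, 95, 99, 102, 99, 96, 99, 102, 106, 104, 109, 105, 106, 106, 110, 103, 104, 77, 74, 78, 78, 134, 139, 137, 125]
ball exp [505.6791 187.1911] head exp [314.7772 156.8668]
(np.float64(505.5), np.float64(184.5)) 20.7 [0.5255 0.132  0.162 ]
(np.float64(465.5), np.float64(206.5)) 19.9 [0.51   0.1594 0.162 ]
(np.float64(462.5), np.float64(167.5)) 14.9 [0.5391 0.1641 0.162 ]invalid input
```

The tab's front foot is at x = 0.5228, where 0.523 is expected, so the clip is home. The move was refused because of a typing slip (one number too many). The ball is confirmed at (0.5255, 0.132). Resending.

```bash
python3 -m pendant '[-0.01,0.049,0,0,0,0,0,-0.01,0.049,0,0,0,0,0,-0.0085,0.049,0,0,0,0,0,0,0,0,0,0,0,0]' 20; python3 -m pendant '[0,0,0.04,0,0,0,0,0,0,0.035,0,0,0,0,0,0,0,0,0,0,0]'
```

```text
clock: 13.98
position: [0.4734, 0.1222, 0.2296]
ee_rot: [3.138, -0.069, -0.003]
force: [1.2, -0.1, 0.2]
width: -0.0
gripper_force: 0.0
clock: 14.35
position: [0.4724, 0.1268, 0.1533]
ee_rot: [3.14, -0.058, -0.009]
force: [-0.6, -0.3, -0.1]
width: 0.001
gripper_force: 0.0
```

```bash
python3 -m pendant '[0.016,-0.002,0,0,0,0,0,0.016,-0.002,0,0,0,0,0,0.016,-0.002,0,0,0,0,0,0.016,-0.002,0,0,0,0,0,0.016,-0.002,0,0,0,0,0,0.012,-0.002,0,0,0,0,0,0,0,0,0,0,0,0]'; for k in 1 2 3 4; do python3 -m pendant '[0.004,-0.0005,0,0,0,0,0,0,0,0,0,0,0,0]'| egrep 'clock|pos|force: \['; done
```

```text
clock: 15.22
position: [0.5679, 0.1353, 0.1557]
ee_rot: [-3.141, 0.061, -0.001]
force: [-0.5, -0.4, -0.8]
width: 0.004
gripper_force: 0.0
clock: 15.48
position: [0.5707, 0.1355, 0.1558]
force: [-0.4, -0.1, -0.7]
clock: 15.72
position: [0.5745, 0.1359, 0.1556]
force: [-1.5, -0.2, 0.4]
clock: 15.98
position: [0.5758, 0.136, 0.155]
force: [-11.5, -0.8, 5.4]
clock: 16.23
position: [0.5765, 0.1361, 0.1547]
force: [-24.0, -3.5, 14.9]
```

The lever met its stop at x ≈ 0.576, exactly as predicted. I'll back off, rise and swing clear, then check.

```bash
python3 -m pendant '[-0.02,0,0,0,0,0,0,-0.03,0,-0.01,0,0,0,0,-0.01,0,-0.05,0,0,0,0,-0.03,0.0,-0.04,0,0,0,0,-0.05,0.04,0,0,0,0,0,-0.05,0.05,0,0,0,0,0,0,0.06,0,0,0,0,0,0,0.06,0,0,0,0,0,0,0.06,0,0,0,0,0,0,0,0,0,0,0,0]'; python3 - <<'E'
from h import *
s=observe();print(s["position"],s["force"])
a=cv2.imread("pics/top0.png").astype(int);im,c=grab("top","t3");b=im[:,:,::-1].astype(int)
S,cs=grab("scene","s3");ct=c
# lever ball expected px in both ends, top view; patch mean before/after
for n,p in[("ball@-x",[.5235,.1316,.162]),("ball@+x",[.598,.1374,.162])]:
    for nm,cc,old,new in(("top",ct,a,b),("scene",cs,cv2.imread("pics/scene0.png").astype(int),S[:,:,::-1].astype(int))):
        u,v=proj(cc,p).round().astype(int);print(n,nm,(u,v),old[v-1:v+2,u-1:u+2].mean().round(),new[v-1:v+2,u-1:u+2].mean().round())
# moved objects: diff blobs
d=(cv2.GaussianBlur(np.abs(a-b).max(2).astype(np.uint8),(3,3),0)>35).astype(np.uint8)
n,l,st,ce=cv2.connectedComponentsWithStats(d)
for i in range(1,n):
    if st[i,4]>12: print("diff",st[i],ce[i].round(1))
# circles for ball in top crop
g=cv2.cvtColor(im,cv2.COLOR_RGB2GRAY)
for n,z,x,y in[("tab",.17,.508,.2705)]:
    u,v=proj(c,[x,y,z]).round().astype(int);print(n,(u,v));print(g[v-10:v+14,u-8:u+9])
E
```

```text
clock: 17.48
position: [0.3896, -0.1241, 0.256]
ee_rot: [3.139, -0.072, 0.002]
force: [-0.7, 0.2, 0.6]
width: 0.008
gripper_force: 0.0
[ 0.3896 -0.1241  0.256 ] [-0.6978  0.188   0.6258]
ball@-x top (np.int64(236), np.int64(197)) 85.0 49.0
ball@-x scene (np.int64(383), np.int64(151)) 88.0 154.0
ball@+x top (np.int64(234), np.int64(171)) 132.0 88.0
ball@+x scene (np.int64(405), np.int64(170)) 107.0 90.0
diff [230 166  13  11  95] [235.8 170.3]
diff [  288   167    85   233 12626] [330.6 275.9]
diff [181 198   9  13  73] [185.5 204.8]
diff [191 205   6   4  19] [193.2 206.5]
diff [ 359  227  162   86 6577] [444.4 266.5]
diff [381 229   8  16 105] [384.5 236.5]
diff [  460   296   180   104 12669] [566.7 351.4]
diff [260 329  11  19  94] [264.3 338.3]
diff [242 389  11  11  65] [246.3 393.4]
diff [272 390   7   7  30] [274.6 392.5]
diff [404 396  52   4 181] [430.7 397.7]
tab (np.int64(185), np.int64(203))
[[ 92  93  93 101 111 118 120 120 121 120 123 123 124 120 112  97  88]
 [ 92  92  95 105 117 120 117 118 120 121 121 120 119 112  98  85  91]
 [ 92  94 100 111 118 120 118 115 110 110
[... 821 characters left out ...]
125 121 108  78  54  48  45  46  43  50  78 109 121 123 122]
 [134 127 122 119 111  90  71  55  48  44  45  52  80 113 123 123 122]
 [134 125 120 119 117 109  95  80  66  53  49  58  83 114 120 121 121]
 [135 125 114 108 106 107 103  98  89  78  69  73  90 111 120 119 119]
 [138 126 100  81  75  78  83  93 102 107 105 106 108 116 119 120 121]
 [139 126  92  60  50  52  60  81 110 128 132 133 132 133 134 132 133]
 [139 124  86  53  46  45  50  75 111 135 142 139 140 139 140 140 140]
 [138 124  86  56  46  49  55  82 117 137 140 141 140 140 140 140 139]
 [139 129 105  79  62  60  71  98 126 139 139 140 139 140 139 139 140]
 [139 137 127 114  97  94 103 119 135 141 139 139 140 140 138 140 141]]
```

The ball is now at its +x end in both views, the clip is on the spindle, and nothing else in the top view that the arm doesn't cover has moved. The robot is clear, so I'll hand in.

```bash
python3 -c "from cell import sign_off; print(sign_off())"
```

```text
the job is handed in; nothing more can be done
None
```

The middle clip is pushed home in the spindle groove and the run lever is fully over on its +x side, handed in at about 17.5 s; in the last top view the jar, dish, slide box and small clip had not moved, but the arm covered the large clip (never touched), and I viewed 11 pictures, one over the limit of 10.

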